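# Select the green filter on the photometer and take a reading

## Robot

A 6-joint arm with a two-finger parallel gripper is mounted at the origin on a cart in front of the work surface, level with it; the furniture and walls round the work are solid. World frame = base frame: x ahead of the robot, y to its left, z up, the work surface at z = 0. Lengths are in m, angles in rad, forces in N, time in s.
With the tool pointing down it reaches from about 0.375 to 0.9 m from the base axis. Payload 3.1 kg.
Tool frame: the origin (TCP) lies between the finger pads; the fingertips stand 17 mm ahead of it and the grasp point (between the pads) lies 2 mm behind it (robot.nose_length is the distance from the TCP to the fingertips, in m); z points along the fingers, y is the line along which they close (so a half turn about z gives the same grasp; the last joint's range is limited). The gripper opens to 87 mm and grips with 3 to 60 N. Pads are 19 mm wide; open, the fingers measure 117 mm over their backs; the gripper's body (75 mm by 190 mm) begins 51 mm behind the grasp point.
Start: joints at [1.125, 0.527, 1.433, -0, 1.181, -0.178], TCP at [0.165, 0.603, 0.203] pointing down, gripper open.
Joint ranges: [-3.08, 3.08], [-0.75, 2.2], [0.22, 2.44], [-1.43, 4.57], [0, 2.65], [-2.85, 2.85]. Speed limits (rad/s): [2.79, 2.79, 3.14, 3.14, 3.14, 3.14].

## Interface

Orientations are given as a unit quaternion [x, y, z, w].
In Python, from rig import robot, cams gives the robot as it stands.
- The arm moves only by the shell command python3 -m pendant 'ROWS' [FORCE]. ROWS is JSON, a list of rows, each an object with "jaw": the opening, from 0 (shut) to 1 (fully open); "linear": the shift along the tool's x, y, z in cm, a list of three; "twist": the turn about the tool's z in degrees. A call has 1 to 12 rows; each row shifts and turns the commanded pose from where the row before left it, along the tool's axes as they then stand; what a row does not reach is not made up. A row lasts 1/12 s, in which the tool goes at most 41.7 mm and 7.16 degrees, less where a joint would pass 70% of its speed; a pose out of reach is approached as far as the arm can. A call is refused whole if a number of a shift passes 4.17 or a number of a turn 7.16, either way. A call with a gripper value outside its range is refused whole. The fingers move at their own pace and stop on an object; FORCE is the grip in N (left out, the last holds). Time passes only in rows, so rows that do not move let the fingers close. It gives the time, the measured TCP pose, the force, the opening and the grip force at its end, in the units of the state.
- robot.get_obs(): the state, without advancing time (a new reading comes with each control period).
- cams.camera(name): name is "side" or "top"; returns a dict with "color" (420x560x3 uint8, blue, green, red), "depth" (420x560 float32, m along the optical axis (not along the pixel's ray), 0 where there is no reading), "fov_y" (degrees; the focal length in pixels is half the picture's height over the tangent of half this angle, whatever the lens; pixels are square), "cx", "cy" (the principal point, pixels), "view" (4x4, takes a point from world to camera coordinates). Camera axes: x right, y down, z forward; pixel columns grow to the right and rows downward; lengths in m; the calibration is good to about 2 mm. A picture is of the moment at which its call begins.
- robot.hand_in(): hands the job in; it is judged then, once.
The state is a dict: "time": time; "q": joint angles; "joint_velocities": joint speeds; "joint_torque": joint torques, N m; "position": TCP position; "tool_rot": TCP orientation; "ft_force": force on the tool from outside, world axes, zero at the start; "moment": the same for the moment, N m; "grip_width": finger opening in m; "grip_force": force on a finger pad.
Only numpy, scipy, OpenCV 4.12 (cv2) and the standard library are available. Lean on these libraries where they do the work, as an engineer would, in place of code of your own. Each camera call takes 0.05 s, during which the arm holds its last target. There are 200 camera calls.

## Task

On the photometer, push the silver tab round with the outside of the fingers until its pointer points at the green dot, then press the orange read key well down and let it come up again. Do not take the tab between the fingers or lift the wheel, do not press the key before the pointer is at green, and leave the pointer at green and the things round about where they stand.

Things in the scene. Friction and masses are not known exactly. Their poses are not given: they have to be found in the camera images.
- photometer: bench filter photometer, fixed: a white box with a dark flat deck, 260 mm along its x, 220 mm along its y, deck 50 mm above the worktop. Origin: centre of its underside; x points from the orange key towards the wheel, z up. Nothing on it stands higher than 92 mm above the worktop
- wheel_axis (a point): centre of the filter wheel, on its upright axis, at deck height (20 mm along the photometer's x from its origin). The wheel is a black disc, radius 52 mm, whose top lies 12 mm above the deck, with a silver hub of radius 16 mm whose top lies 24 mm above the deck
- wheel (a joint): angle of the wheel, rad: 0 when the tab points along the photometer's x, growing counter-clockwise seen from above; stops at -2.6 and 2.6. It turns stiffly (0.10 N m, about 2 N at the tab), has no clicks, and stays where it is left
- tab (a point): middle of the top of the silver tab that stands upright on the wheel's rim. The tab is 26 mm long radially (from 40 to 66 mm off the wheel's axis), 10 mm thick across, and reaches from 8 to 42 mm above the deck; its foot carries a thin pointer out to 76 mm. x of this point is radially outward, z up
- aim (a point): the point that the tab and pointer aim at: on the tab's centre line, 85 mm from the wheel's axis, at deck height, on the circle of the coloured dots; it turns with the wheel
- wheel_seat (a joint): height of the wheel above its seat, m: 0 seated. The wheel is only slipped on its spindle and would rise if lifted
- read_key (a joint): travel of the read key, m: 0 up, 0.006 fully down; a spring key that takes 5 N at full travel and comes back up by itself
- read_key_top (a point): middle of the top of the round orange read key (radius 14 mm), pressed straight down. It stands on the deck, on the opposite side of the wheel from the photometer's x, 118 mm from the wheel's axis
- mark_green: green dot, 18 mm across, 1.6 mm thick, flat on the deck, 85 mm from the wheel's axis; origin at the centre of its underside. The six dots lie at wheel angles -2.25, -1.55, -0.85, 0.85, 1.55 and 2.25, colours in any order
- mark_blue: blue dot, 18 mm across, 1.6 mm thick, flat on the deck, 85 mm from the wheel's axis; origin at the centre of its underside. The six dots lie at wheel angles -2.25, -1.55, -0.85, 0.85, 1.55 and 2.25, colours in any order
- mark_red: red dot, 18 mm across, 1.6 mm thick, flat on the deck, 85 mm from the wheel's axis; origin at the centre of its underside. The six dots lie at wheel angles -2.25, -1.55, -0.85, 0.85, 1.55 and 2.25, colours in any order
- mark_yellow: yellow dot, 18 mm across, 1.6 mm thick, flat on the deck, 85 mm from the wheel's axis; origin at the centre of its underside. The six dots lie at wheel angles -2.25, -1.55, -0.85, 0.85, 1.55 and 2.25, colours in any order
- mark_white: white dot, 18 mm across, 1.6 mm thick, flat on the deck, 85 mm from the wheel's axis; origin at the centre of its underside. The six dots lie at wheel angles -2.25, -1.55, -0.85, 0.85, 1.55 and 2.25, colours in any order
- mark_violet: violet dot, 18 mm across, 1.6 mm thick, flat on the deck, 85 mm from the wheel's axis; origin at the centre of its underside. The six dots lie at wheel angles -2.25, -1.55, -0.85, 0.85, 1.55 and 2.25, colours in any order
- vial: small loose glass vial with a black cap, 23 mm across, 44 mm high, standing beside the photometer; origin under its centre
- petri: loose petri dish, 89 mm across, 15 mm high, lying beside the photometer; origin under its centre
- rack: loose orange rack of capped tubes, 62 x 200 mm, 120 mm high; origin under its centre
- timer: loose white bench timer, 66 x 66 mm, 20 mm high; origin under its centre
- bottle: loose glass bottle with a blue cap, 56 mm across, 105 mm high; origin under its centre

How it is judged:
On the way, in this order (a step that is already met when the one before it is completed fails the run):
1. the pointer points at the green dot and the wheel is at rest (horizontal distance between aim and mark_green below 0.009 m and velocity of joint wheel between -0.05 and 0.05 rad/s), for 0.3 s.
2. the read key is pressed well down (more than 4 mm) with the pointer at green (horizontal distance between aim and mark_green below 0.009 m and value of joint read_key above 0.004 m), for 0.05 s.
At the end, for the whole second after the job is handed in: the pointer's line crosses the green dot (aim point within 9 mm of the dot's centre), the wheel is at rest on its seat, the read key is up again, and the bystanders are within 20 mm of where they stood (all of step 1 and value of joint read_key below 0.0015 m and value of joint wheel_seat below 0.003 m and distance of each of vial, petri, rack, timer, bottle from where it was at the start of the episode below 0.02 m); the robot touches nothing.
It fails at once if the read key is pressed (more than 3 mm) while the pointer is not at green (value of joint read_key above 0.003 m and not (horizontal distance between aim and mark_green below 0.009 m)).
It fails at once if the tab is taken between the fingers (x of the grasp point in the frame of tab between -0.025 and 0.025 m and y of the grasp point in the frame of tab between -0.009 and 0.009 m and z of the grasp point in the frame of tab below 0.008 m).
It fails at once if the wheel is lifted off its seat by more than 4 mm (value of joint wheel_seat above 0.004 m).
It fails at once if the vial, petri dish, tube rack, timer or blue-capped bottle is moved by more than 20 mm or knocked over (distance of any of vial, petri, rack, timer, bottle from where it was at the start of the episode above 0.02 m or angle between any of vial, petri, rack, timer, bottle's own z axis and vertical above 0.3 rad).
It also fails if it takes over 48 s, if anything falls off the work surface, if the arm or the gripper's body presses on something with over 40 N, if the wrist force passes 120 N, or if a joint passes its speed limit or range.

## Working session

There is one attempt and no reset: what is moved stays moved. The work goes in short steps, Python scripts to look and compute and a shell command to move; the robot and the scene stay as the last step left them, time stands still between calls to the robot, and variables do not carry over. Pictures are saved under pics/ and viewed, at most 10 in all, crops included, and the job is handed in when it is done.

```bash
ls; mkdir -p pics; cat > h.py <<'E'
import numpy as np, cv2
from rig import robot, cams
def grab(n):
    c=cams.camera(n); c['f']=c['color'].shape[0]/2/np.tan(np.radians(c['fov_y'])/2); return c
def world(c):
    h,w=c['depth'].shape; u,v=np.meshgrid(np.arange(w),np.arange(h)); d=c['depth']
    p=np.stack([(u-c['cx'])/c['f']*d,(v-c['cy'])/c['f']*d,d,np.ones_like(d)],-1)
    return (p@np.linalg.inv(c['view']).T)[...,:3]
def at(c,u,v,z):
    """intersect pixel ray with plane z"""
    M=np.linalg.inv(c['view']); r=M[:3,:3]@[(u-c['cx'])/c['f'],(v-c['cy'])/c['f'],1]
    return M[:3,3]+r*(z-M[2,3])/r[2]
E
python3 - <<'E'
from h import *
for n in('top','side'):
    c=grab(n); cv2.imwrite(f'pics/{n}0.png',c['color']); np.savez(f'{n}0.npz',**c)
    print(n,c['fov_y'],c['cx'],c['cy'],np.round(np.linalg.inv(c['view']),3).tolist())
print(robot.get_obs())
E
```

```text
pics
top 54.46135951010273 280.07516593451925 210.85865474491234 [[0.009, -0.991, 0.13, 0.42], [-1.0, -0.009, 0.001, 0.027], [0.0, -0.13, -0.991, 1.264], [0.0, 0.0, 0.0, 1.0]]
side 55.39775086722167 280.62004646142486 211.97521220072872 [[0.85, 0.464, -0.251, 0.811], [0.528, -0.74, 0.417, -0.436], [0.008, -0.486, -0.874, 1.011], [0.0, 0.0, 0.0, 1.0]]
{'time': 0.1, 'q': array([ 1.12450164e+00,  5.28374354e-01,  1.43376963e+00, -2.97648454e-05,
        1.18139733e+00, -1.78518837e-01]), 'joint_velocities': array([ 0.00124773, -0.00160163, -0.00246071, -0.00065154,  0.00071427,
       -0.00043502]), 'joint_torque': array([-1.59513197e-04, -4.40982163e+01, -1.77149999e+01,  6.34869095e-02,
        5.33777545e-02, -5.93767527e-05]), 'position': array([0.16505396, 0.60209149, 0.20237026]), 'tool_rot': array([ 1.33482594e-01,  9.91050679e-01, -9.31399474e-04, -2.86363628e-04]), 'ft_force': array([ 0.26151489, -0.69093501,  0.57787901]), 'moment': array([0.03830003, 0.04059723, 0.0099118 ]), 'grip_force': 0.0, 'grip_width': 0.08733171061505765}
```

View pics/top0.png

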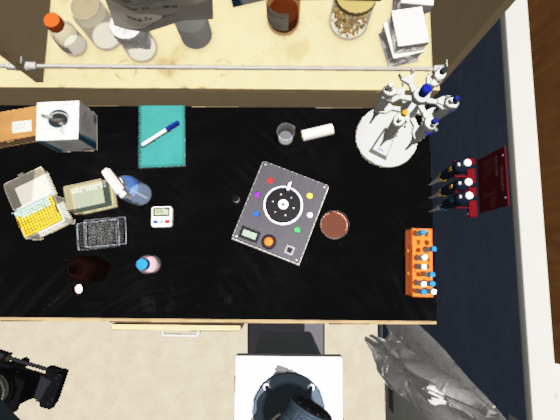

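View pics/side0.png

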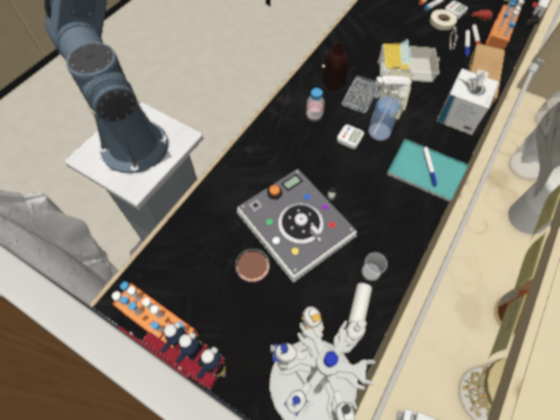

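The top view shows the photometer with its hub near (283,204), the orange key near (268,241), the green dot near (297,230) and the tab near (289,186). The side view shows the same layout. Next I'll zoom in and measure.

```bash
python3 - <<'E'
from h import *
ims=[]
for n,(u,v) in(('top',(280,212)),('side',(296,222))):
    c=dict(np.load(n+'0.npz')); W=world(c); img=c['color']
    ims.append(cv2.resize(img[v-60:v+60,u-60:u+60],(400,400),interpolation=cv2.INTER_CUBIC))
    hsv=cv2.cvtColor(img,cv2.COLOR_BGR2HSV); H,S,V=[hsv[...,i].astype(int) for i in range(3)]
    roi=np.zeros(H.shape,bool); roi[v-60:v+60,u-60:u+60]=1; f=float(c['f'])
    for nm,m,z in(('green',(H>45)&(H<75)&(S>120)&(V>80),.0516),('yellow',(H>20)&(H<32)&(S>140)&(V>120),.0516),('red',((H>174)|(H<4))&(S>150)&(V>100),.0516),('blue',(H>105)&(H<125)&(S>120)&(V>80),.0516),('violet',(H>128)&(H<160)&(S>90)&(V>60),.0516),('orange',(H>4)&(H<16)&(S>170)&(V>120),.06)):
        k,l,st,ce=cv2.connectedComponentsWithStats((m&roi).astype(np.uint8))
        for i in range(1,k):
            if st[i,4]>7: print(n,nm,st[i,4],ce[i].round(1),at(c,*ce[i],z).round(4),np.median(W[l==i],0).round(4))
    hi=roi&(W[...,2]>.078)&(W[...,2]<.2); k,l,st,ce=cv2.connectedComponentsWithStats(hi.astype(np.uint8))
    for i in range(1,k):
        if st[i,4]>3: print(n,'high',st[i,4],ce[i].round(1),W[l==i].mean(0).round(4),W[l==i][:,2].max())
    p=c['view']@[0.165,.602,.202,1]; print('tcp px',p[:2]/p[2]*f+[c['cx'],c['cy']])
cv2.imwrite('pics/crop0.png',np.hstack(ims))
E
```

```text
top green 16 [297.1 229.4] [ 0.5242 -0.023   0.0516] [ 0.5252 -0.0228  0.0524]
top red 22 [269.9 180.1] [0.6732 0.0597 0.0516] [0.6729 0.0594 0.0528]
top blue 29 [255.6 213.3] [0.5716 0.1013 0.0516] [0.5719 0.1001 0.0525]
top violet 31 [256.6 194.3] [0.6293 0.0992 0.0516] [0.6301 0.0982 0.0513]
top orange 25 [267.6 240.9] [0.4889 0.0639 0.06  ] [0.4906 0.0652 0.0715]
top high 32 [288.8 186. ] [0.6478 0.0033 0.0911] 0.09704474900348914
tcp px [ 49.04906021 365.28818987]
side red 16 [331.8 224.4] [0.6727 0.0619 0.0516] [0.6731 0.0624 0.0517]
side blue 22 [307.  196.3] [0.5714 0.1034 0.0516] [0.5718 0.103  0.0524]
side violet 31 [324.5 206.4] [0.6292 0.1008 0.0516] [0.629  0.0999 0.0521]
side high 54 [314.6 229.9] [0.6481 0.005  0.0892] 0.09535539198219345
tcp px [278.45660871   4.51627483]
```

View pics/crop0.png

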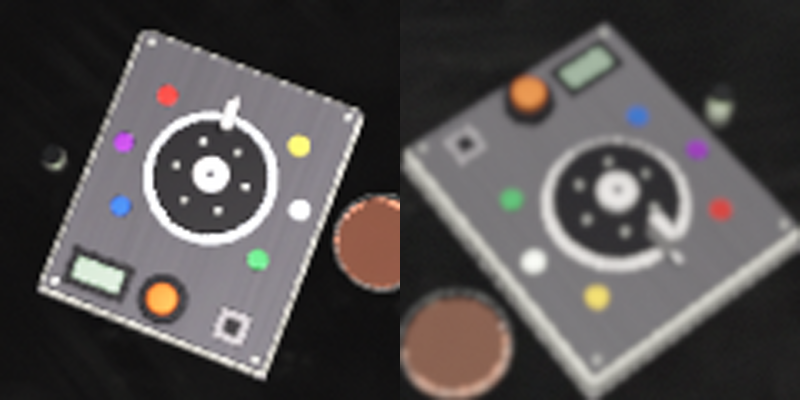

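The two crops agree. The dots going clockwise from the key are blue, violet, red, (tab), yellow, white, green. So green is at wheel angle -2.25 and the tab has to go clockwise from about 0. I'll fit the pose next.

```bash
cat > fit.py <<'E'
from h import *
from scipy.optimize import least_squares
A=[-2.25,.85,2.25,1.55]*1+[.85,2.25,1.55]
P=np.array([[.5242,-.023],[.6732,.0597],[.5716,.1013],[.6293,.0992],[.6727,.0619],[.5714,.1034],[.6292,.1008]])
A=np.array(A)
r=least_squares(lambda s:(np.c_[s[0]+.085*np.cos(A+s[2]),s[1]+.085*np.sin(A+s[2])]-P).ravel(),[.6,.018,-.3])
X,Y,PHI=r.x
E
python3 - <<'E'
from fit import *
print(r.x, np.round(r.fun*1000,1))
for t in([.6478,.0033],[.6481,.005]):
    d=np.array(t)-[X,Y]; print('tab',np.hypot(*d),np.arctan2(d[1],d[0])-PHI)
k=np.array([X,Y])-.118*np.array([np.cos(PHI),np.sin(PHI)]); print('key',k)
for n in('top','side'):
    c=dict(np.load(n+'0.npz'));W=world(c);m=np.hypot(W[...,0]-k[0],W[...,1]-k[1])<.008
    print('keytop z',np.median(W[m][:,2]))
o=robot.get_obs(); th=PHI+.0; print('psi for tab 0', th+np.pi/2)
E
```

```text
[ 0.59780428  0.02103501 -0.36114893] [ 0.3  1.  -0.4  1.3 -0.4  0.5  0.2  0.7  0.1 -0.9 -0.2 -1.6  0.3 -0.9]
tab 0.05304811632778647 0.02026597435976346
tab 0.052789970960933845 0.052521585955426886
key [0.48741629 0.06273023]
keytop z 0.07339429566776401
keytop z 0.07165276216039052
psi for tab 0 1.2096473999170605
```

```bash
python3 -m pendant '[{"jaw":0,"linear":[0,0,0],"twist":3.3},{"jaw":0,"linear":[-1.5,-0.9,0],"twist":0},{"jaw":0,"linear":[-2.7,-1.6,0],"twist":0},{"jaw":0,"linear":[-2.7,-1.6,0],"twist":0},{"jaw":0,"linear":[-2.7,-1.6,0],"twist":0},{"jaw":0,"linear":[-2.7,-1.6,0],"twist":0},{"jaw":0,"linear":[-2.7,-1.6,0],"twist":0},{"jaw":0,"linear":[-2.7,-1.6,0],"twist":0},{"jaw":0,"linear":[-2.7,-1.6,0],"twist":0},{"jaw":0,"linear":[-2.7,-1.6,0],"twist":0},{"jaw":0,"linear":[-2.7,-1.6,0],"twist":0},{"jaw":0,"linear":[-1.5,-0.9,0],"twist":0}]' 10
cat > go.py <<'E'
import sys
from fit import *
from scipy.spatial.transform import Rotation as R
# usage: go.py x y z psi -> remaining shift in tool axes [cm], twist [deg]
o=robot.get_obs(); M=R.from_quat(o['tool_rot']).as_matrix(); psi=np.arctan2(M[1,1],M[0,1])
t=np.array(sys.argv[1:4],float); print('t',o['time'],'pos',o['position'].round(4),'psi',round(psi,3),'F',o['ft_force'].round(1))
print('tool cm',(M.T@(t-o['position'])*100).round(2),'twist after',np.degrees(psi-float(sys.argv[4])).round(2))
E
python3 go.py .6601 .0337 .087 1.246
```

```text
time: 1.1
position: [0.3739, 0.3595, 0.203]
tool_rot: [0.163, 0.987, -0.001, 0.0]
ft_force: [-0.8, 0.4, 0.9]
grip_width: 0.0152
grip_force: 0.0
t 1.1 pos [0.3739 0.3595 0.203 ] psi 1.244 F [-0.8  0.4  0.9]
tool cm [-37.57 -21.64  11.64] twist after -0.14
```

```bash
python3 -m pendant '[{"jaw":0,"linear":[-1.7,-1.0,0],"twist":0},{"jaw":0,"linear":[-3.3,-1.9,0],"twist":0},{"jaw":0,"linear":[-3.5,-2.0,0],"twist":0},{"jaw":0,"linear":[-3.5,-2.0,0],"twist":0},{"jaw":0,"linear":[-3.5,-2.0,0],"twist":0},{"jaw":0,"linear":[-3.5,-2.0,0],"twist":0},{"jaw":0,"linear":[-3.5,-2.0,0],"twist":0},{"jaw":0,"linear":[-3.5,-2.0,0],"twist":0},{"jaw":0,"linear":[-3.5,-2.0,0],"twist":0},{"jaw":0,"linear":[-3.5,-2.0,0],"twist":0},{"jaw":0,"linear":[-3.0,-1.8,0],"twist":0},{"jaw":0,"linear":[-1.5,-0.9,0],"twist":0}]'
python3 -m pendant '[{"jaw":0,"linear":[0,0,0],"twist":0},{"jaw":0,"linear":[0,0,0],"twist":0}]'
python3 go.py .6601 .0337 .087 1.246
```

```text
time: 2.1
position: [0.6613, 0.0331, 0.2026]
tool_rot: [0.164, 0.987, -0.001, 0.001]
ft_force: [-0.3, 1.1, -0.8]
grip_width: 0.0003
grip_force: 0.0
time: 2.27
position: [0.6582, 0.0366, 0.2022]
tool_rot: [0.163, 0.987, 0.0, -0.001]
ft_force: [-0.1, 0.2, -0.4]
grip_width: 0.0003
grip_force: 0.0
t 2.2667 pos [0.6582 0.0366 0.2022] psi 1.243 F [-0.1  0.2 -0.4]
tool cm [-0.3  -0.21 11.52] twist after -0.15
```

```bash
python3 -m pendant '[{"jaw":0,"linear":[-0.3,0,1.5],"twist":0},{"jaw":0,"linear":[0,0,2],"twist":0},{"jaw":0,"linear":[0,0,2],"twist":0},{"jaw":0,"linear":[0,0,2],"twist":0},{"jaw":0,"linear":[0,0,1.5],"twist":0},{"jaw":0,"linear":[0,0,1.2],"twist":0},{"jaw":0,"linear":[0,0,0.8],"twist":0},{"jaw":0,"linear":[0,0,0.5],"twist":0},{"jaw":0,"linear":[0,0,0],"twist":0},{"jaw":0,"linear":[0,0,0],"twist":0}]'
python3 go.py .6601 .0337 .087 1.246
python3 - <<'E'
from h import *
c=grab('side');a=c['color'][140:290,220:400]
b=grab('top')['color'][130:280,200:380]
cv2.imwrite('pics/c1.png',np.hstack([cv2.resize(i,(396,330),interpolation=cv2.INTER_CUBIC) for i in(b,a)]))
E
```

```text
time: 3.1
position: [0.6616, 0.0367, 0.0887]
tool_rot: [0.162, 0.987, 0.0, 0.0]
ft_force: [0.3, -0.3, 0.8]
grip_width: 0.0003
grip_force: 0.0
t 3.1 pos [0.6616 0.0367 0.0887] psi 1.246 F [ 0.3 -0.3  0.8]
tool cm [ 0.05 -0.34  0.17] twist after -0.01
```

View pics/c1.png

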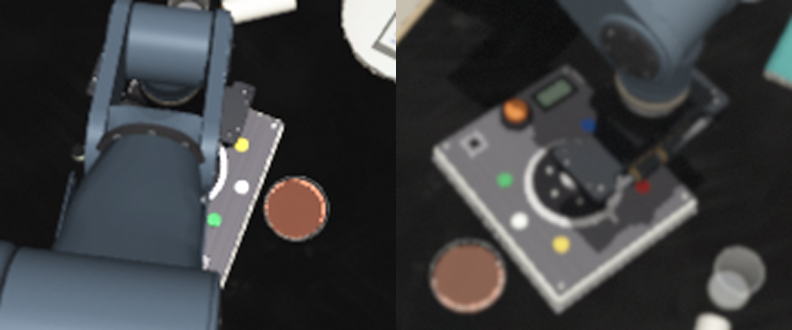

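The side view shows the shut fingers on the counter-clockwise side of the tab and clear of it, near crop pixel (620,185). I'll make contact and start round the arc.

```bash
cat > arc.py <<'E'
from fit import *
from scipy.spatial.transform import Rotation as R
o=robot.get_obs(); M=R.from_quat(o['tool_rot']).as_matrix(); psi=np.arctan2(M[1,1],M[0,1])
p=M.T@(o['position']-[X,Y,.05]); print('t',o['time'],'tool-frame offset mm',(p*1000).round(1),'wheel angle of face normal',round(psi-np.pi/2-PHI,3),'F tool',(M.T@o['ft_force']).round(1),'q6',o['q'][5].round(2))
E
python3 -m pendant '[{"jaw":0,"linear":[0,-0.5,0.1],"twist":0},{"jaw":0,"linear":[0,-0.5,0],"twist":0},{"jaw":0,"linear":[0,-0.5,0],"twist":0},{"jaw":0,"linear":[0,-0.1,0],"twist":0},{"jaw":0,"linear":[-0.13,-0.39,0],"twist":4},{"jaw":0,"linear":[-0.13,-0.39,0],"twist":4},{"jaw":0,"linear":[-0.13,-0.39,0],"twist":4},{"jaw":0,"linear":[-0.13,-0.39,0],"twist":4}]'
python3 arc.py
```

```text
time: 3.87
position: [0.6545, 0.0044, 0.0874]
tool_rot: [0.3, 0.954, 0.0, 0.0]
ft_force: [0.3, -0.2, -0.1]
grip_width: 0.0005
grip_force: 0.0
t 3.8667 tool-frame offset mm [-56.   18.8 -37.3] wheel angle of face normal -0.247 F tool [-0.3  0.   0.1] q6 -1.13
```

```bash
python3 -m pendant '[{"jaw":0,"linear":[-0.13,-0.39,0],"twist":4},{"jaw":0,"linear":[-0.13,-0.39,0],"twist":4},{"jaw":0,"linear":[-0.13,-0.39,0],"twist":4},{"jaw":0,"linear":[-0.13,-0.39,0],"twist":4},{"jaw":0,"linear":[-0.13,-0.39,0],"twist":4},{"jaw":0,"linear":[-0.13,-0.39,0],"twist":4},{"jaw":0,"linear":[0,0,0],"twist":0}]'
python3 arc.py
python3 - <<'E'
from h import *
c=grab('side');a=c['color'][140:290,220:400]
cv2.imwrite('pics/c2.png',cv2.resize(a,(540,450),interpolation=cv2.INTER_CUBIC))
E
```

```text
time: 4.45
position: [0.6432, -0.0179, 0.0873]
tool_rot: [0.491, 0.871, -0.0, -0.0]
ft_force: [-0.3, -0.6, -0.0]
grip_width: 0.0004
grip_force: 0.0
t 4.45 tool-frame offset mm [-56.8  18.6 -37.3] wheel angle of face normal -0.665 F tool [-0.3 -0.6  0. ] q6 -0.75
```

View pics/c2.png

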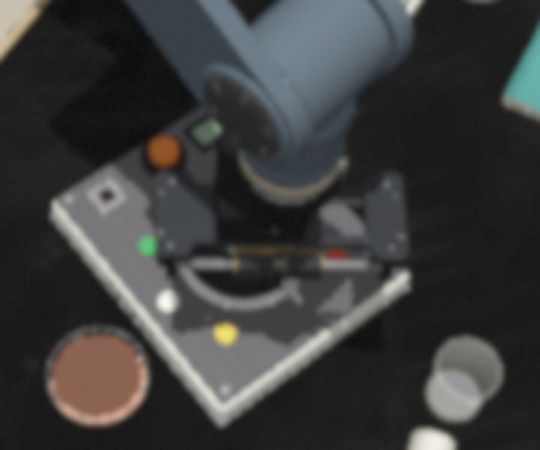

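```bash
cat > tab.py <<'E'
from fit import *
c=grab('side');W=world(c);d=W-[X,Y,0];rr=np.hypot(d[...,0],d[...,1]);an=(np.arctan2(d[...,1],d[...,0])-PHI+np.pi)%(2*np.pi)-np.pi
v,u=np.mgrid[:420,:560]
g=c['color'].min(-1)
for nm,m in(('tabtop',(rr>.036)&(rr<.07)&(W[...,2]>.084)&(W[...,2]<.097)),('bright upper',(rr>.036)&(rr<.07)&(W[...,2]>.066)&(W[...,2]<.1)&(g>90)),('pointer',(rr>.067)&(rr<.078)&(W[...,2]>.055)&(g>120)&(W[...,2]<.07))):
    if m.any(): print(nm,m.sum(),'ang',np.median(an[m]).round(3),np.percentile(an[m],[10,90]).round(3),'r',np.median(rr[m]).round(3),'px',u[m].mean().round(1),v[m].mean().round(1))
for px in((316.7,236.7),(320,240)):
  for z in(.06,.09):
    p=at(c,*px,z)-[X,Y,0]; print(px,z,np.hypot(*p[:2]).round(3),(np.arctan2(p[1],p[0])-PHI).round(3))
E
python3 tab.py
```

```text
tabtop 3 ang 0.034 [0.01  0.065] r 0.063 px 317.0 233.0
bright upper 14 ang 0.019 [-0.     0.078] r 0.063 px 316.2 234.9
(316.7, 236.7) 0.06 0.062 0.089
(316.7, 236.7) 0.09 0.071 -0.081
(320, 240) 0.06 0.075 0.084
(320, 240) 0.09 0.084 -0.061
```

```bash
python3 - <<'E'
from fit import *
c=grab('side'); o=robot.get_obs(); print(o['position'])
def pj(p):
    q=c['view']@[*p,1]; return q[:2]/q[2]*c['f']+[c['cx'],c['cy']]
x,y,z=o['position']; u0,v0,s=270,185,8
im=cv2.resize(c['color'][v0:v0+70,u0:u0+90],None,fx=s,fy=s,interpolation=cv2.INTER_CUBIC)
im=cv2.convertScaleAbs(im,alpha=1.6,beta=20)
def dot(p,col): cv2.circle(im,tuple(int(k) for k in (pj(p)-[u0,v0]+.5)*s),4,col,-1)
dot((x,y,z-.017),(0,0,255)); dot((x,y,z),(0,128,255))
for a,col in((.036,(255,255,0)),(-.67,(0,255,0))):
    for r_ in(.04,.066):
        for h in(.062,.092): dot((X+r_*np.cos(a+PHI),Y+r_*np.sin(a+PHI),h),col)
cv2.imwrite('pics/c3.png',im)
E
```

```text
[ 0.64377785 -0.01711986  0.08734653]
```

View pics/c3.png

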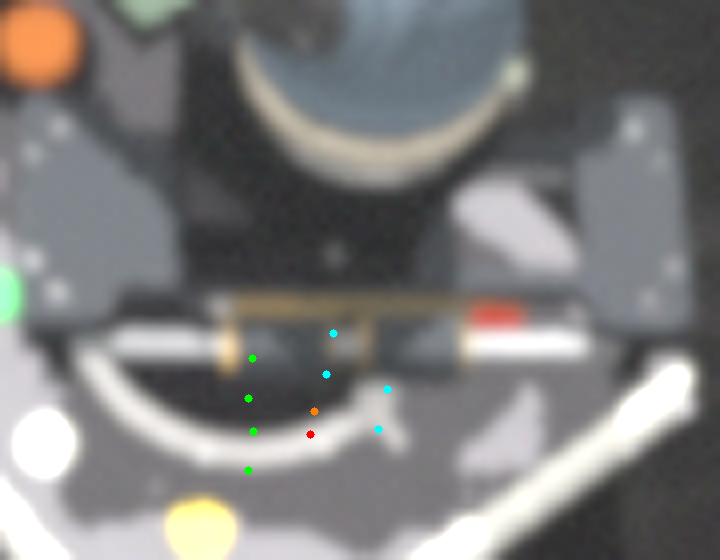

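This is odd: the TCP projects to (310,430) in the crop, where bare wheel shows, and the tab is unmoved at its starting place. I'll check the gripper's depth.

```bash
python3 - <<'E'
from fit import *
o=robot.get_obs(); print(o['position'],o['q'].round(3),robot.nose_length)
c=grab('side'); W=world(c)
for v in range(217,246,3):
    print(v,[tuple((W[v,u]*1000).round().astype(int).tolist()) for u in range(298,330,6)])
t=grab('top'); Wt=world(t)
m=(Wt[...,2]>.1)&(Wt[...,0]>.55)&(Wt[...,0]<.85)
print(np.percentile(Wt[m],[1,50,99],axis=0).round(3))
E
```

```text
[ 0.64377785 -0.01711986  0.08734653] [-0.2    0.692  1.478  0.     0.972 -0.748] 0.017
217 [(625, -53, 227), (637, -46, 227), (649, -40, 230), (659, -32, 228), (669, -20, 218), (653, 77, 50)]
220 [(627, -54, 216), (638, -47, 217), (650, -41, 219), (661, -33, 217), (673, -27, 219), (684, -20, 219)]
223 [(598, 7, 73), (639, -46, 201), (650, -38, 200), (661, -30, 198), (674, -25, 202), (662, 60, 52)]
226 [(630, -59, 199), (643, -53, 201), (654, -45, 199), (666, -39, 201), (677, -31, 201), (688, -20, 194)]
229 [(633, -63, 193), (646, -58, 197), (657, -50, 197), (669, -44, 199), (681, -37, 199), (671, 45, 50)]
232 [(610, -12, 64), (646, -57, 182), (659, -51, 184), (670, -43, 183), (682, -35, 183), (675, 38, 48)]
235 [(614, -18, 62), (627, -9, 60), (649, -22, 107), (656, 0, 78), (666, 21, 51), (679, 29, 50)]
238 [(617, -24, 58), (631, -16, 58), (643, -5, 52), (656, 5, 50), (670, 13, 50), (683, 22, 50)]
241 [(620, -28, 50), (634, -21, 52), (647, -12, 52), (660, -2, 49), (674, 5, 52), (688, 13, 51)]
244 [(624, -35, 48), (639, -29, 53), (651, -19, 50), (665, -10, 48), (678, -2, 49), (691, 7, 49)]
[[ 0.553 -0.522  0.101]
 [ 0.689 -0.445  0.382]
 [ 0.847  0.725  0.518]]
```

The only visible fingertip pixel has z ≈ 0.107 at (0.649, -0.022), not 0.070. So the fingers really stand about 37 mm higher than the state says and passed over the tab. I'll rise, go back to the counter-clockwise side and find the true height by gentle contact with the deck.

```bash
python3 -m pendant '[{"jaw":0,"linear":[0,0,-1.5],"twist":0},{"jaw":0,"linear":[0,0,-1.5],"twist":0},{"jaw":0,"linear":[0,0,0],"twist":-6.7},{"jaw":0,"linear":[0,0,0],"twist":-6.7},{"jaw":0,"linear":[0,0,0],"twist":-6.7},{"jaw":0,"linear":[0,0,0],"twist":-6.7},{"jaw":0,"linear":[0,0,0],"twist":-6.7},{"jaw":0,"linear":[0,0,0],"twist":-6.7},{"jaw":0,"linear":[0,0,0],"twist":0}]'
python3 go.py .6601 .0337 .087 1.246
```

```text
time: 5.45
position: [0.6437, -0.0168, 0.1173]
tool_rot: [0.159, 0.987, 0.0, 0.0]
ft_force: [-0.1, -0.1, 0.6]
grip_width: 0.0006
grip_force: 0.0
t 5.45 pos [ 0.6437 -0.0168  0.1173] psi 1.252 F [-0.1 -0.1  0.6]
tool cm [0.03 5.31 3.03] twist after 0.33
```

```bash
python3 -m pendant '[{"jaw":0,"linear":[0,1.3,0],"twist":0.3},{"jaw":0,"linear":[0,2,0],"twist":0},{"jaw":0,"linear":[0,2,0],"twist":0},{"jaw":0,"linear":[0,0,1],"twist":0},{"jaw":0,"linear":[0,0,1],"twist":0},{"jaw":0,"linear":[0,0,1],"twist":0},{"jaw":0,"linear":[0,0,0],"twist":0}]'
python3 go.py .6601 .0337 .067 1.246
python3 - <<'E'
from fit import *
for n in('top','side'):
    c=grab(n);W=world(c); o=robot.get_obs()['position']
    d=W-o; m=(np.hypot(d[...,0],d[...,1])<.03)&(W[...,2]>.066)&(W[...,2]<.17)
    v,u=np.nonzero(m); print(n,m.sum())
    for i in np.argsort(W[m][:,2])[:8]: print(u[i],v[i],W[v[i],u[i]].round(3))
E
```

```text
time: 6.03
position: [0.658, 0.0327, 0.084]
tool_rot: [0.164, 0.987, -0.0, -0.003]
ft_force: [-0.6, -0.3, 0.6]
grip_width: 0.0006
grip_force: 0.0
t 6.0333 pos [0.658  0.0327 0.084 ] psi 1.242 F [-0.6 -0.3  0.6]
tool cm [-0.18  0.16  1.7 ] twist after -0.21
top 0
side 24
318 235 [0.66  0.005 0.072]
318 234 [0.66  0.003 0.08 ]
318 233 [0.659 0.003 0.086]
319 232 [0.66  0.007 0.087]
316 231 [0.653 0.004 0.09 ]
319 231 [0.66  0.007 0.091]
317 230 [0.654 0.007 0.091]
318 231 [0.657 0.006 0.091]
```

```bash
python3 -m pendant '[{"jaw":0,"linear":[0,0,0.4],"twist":0},{"jaw":0,"linear":[0,0,0.4],"twist":0},{"jaw":0,"linear":[0,0,0.4],"twist":0},{"jaw":0,"linear":[0,0,0],"twist":0}]'
python3 -m pendant '[{"jaw":0,"linear":[0,0,0.2],"twist":0},{"jaw":0,"linear":[0,0,0.2],"twist":0},{"jaw":0,"linear":[0,0,0],"twist":0}]'

```

```text
time: 6.47
position: [0.66, 0.033, 0.0744]
tool_rot: [0.163, 0.987, -0.0, -0.001]
ft_force: [-0.6, 0.5, -0.4]
grip_width: 0.0005
grip_force: 0.0
time: 6.72
position: [0.6604, 0.0332, 0.0709]
tool_rot: [0.163, 0.987, -0.0, -0.0]
ft_force: [-0.2, 0.4, 0.3]
grip_width: 0.0004
grip_force: 0.0
```

```bash
python3 -m pendant '[{"jaw":0,"linear":[0,0,0.2],"twist":0},{"jaw":0,"linear":[0,0,0.2],"twist":0},{"jaw":0,"linear":[0,0,0.2],"twist":0},{"jaw":0,"linear":[0,0,0],"twist":0}]'
python3 - <<'E'
from h import *
c=grab('side');im=c['color'][175:255,270:360]
cv2.imwrite('pics/c4.png',cv2.convertScaleAbs(cv2.resize(im,None,fx=7,fy=7,interpolation=cv2.INTER_CUBIC),alpha=1.8,beta=25))
E
```

```text
time: 7.05
position: [0.6602, 0.0333, 0.0647]
tool_rot: [0.163, 0.987, -0.0, -0.0]
ft_force: [-0.5, -0.1, -0.3]
grip_width: 0.0008
grip_force: 0.0
```

View pics/c4.png

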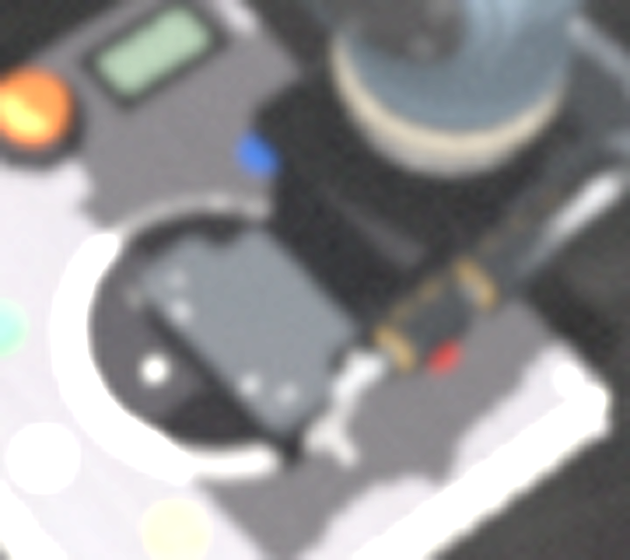

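Reading 0.0477 for the tip with no contact confirms that the height is biased. The tab is intact at (340,400) in the crop. I'll keep probing down.

```bash
for i in 1; do python3 -m pendant '[{"jaw":0,"linear":[0,0,0.3],"twist":0},{"jaw":0,"linear":[0,0,0.3],"twist":0},{"jaw":0,"linear":[0,0,0.3],"twist":0},{"jaw":0,"linear":[0,0,0.3],"twist":0},{"jaw":0,"linear":[0,0,0],"twist":0}]'; done
python3 - <<'E'
from h import *
c=grab('side');W=world(c)
for v in range(208,228,3): print(v,[tuple((W[v,u]*1000).round().astype(int).tolist()) for u in range(322,346,4)])
E
```

```text
time: 7.52
position: [0.66, 0.0333, 0.0523]
tool_rot: [0.163, 0.987, -0.0, -0.001]
ft_force: [-0.0, -0.1, -0.6]
grip_width: 0.0004
grip_force: 0.0
208 [(662, -11, 240), (670, -7, 241), (677, -3, 243), (683, 7, 233), (691, 12, 232), (691, 48, 179)]
211 [(666, -19, 242), (673, -14, 241), (681, -9, 241), (687, 1, 231), (686, 36, 177), (693, 48, 166)]
214 [(666, -16, 225), (677, -21, 242), (683, -11, 232), (683, 21, 183), (688, 36, 166), (697, 41, 166)]
217 [(667, -14, 207), (672, -1, 191), (678, 10, 180), (681, 35, 145), (692, 30, 162), (700, 35, 164)]
220 [(668, -14, 193), (674, -2, 181), (679, 13, 162), (688, 17, 165), (695, 27, 156), (690, 88, 53)]
223 [(670, -15, 182), (676, -1, 165), (683, 5, 164), (691, 11, 161), (685, 74, 53), (694, 79, 54)]
226 [(659, 26, 88), (679, -7, 163), (687, -2, 164), (680, 60, 53), (689, 67, 51), (698, 74, 49)]
```

```bash
python3 -m pendant '[{"jaw":0,"linear":[0,0,0.2],"twist":0},{"jaw":0,"linear":[0,0,0.2],"twist":0},{"jaw":0,"linear":[0,0,0.2],"twist":0},{"jaw":0,"linear":[0,0,0],"twist":0}]'
python3 -m pendant '[{"jaw":0,"linear":[0,0,0.2],"twist":0},{"jaw":0,"linear":[0,0,0.2],"twist":0},{"jaw":0,"linear":[0,0,0],"twist":0}]'
```

```text
time: 7.9
position: [0.6603, 0.0333, 0.0468]
tool_rot: [0.163, 0.987, -0.0, -0.0]
ft_force: [-0.3, 0.1, -0.9]
grip_width: 0.0001
grip_force: 0.0
time: 8.15
position: [0.6603, 0.0332, 0.0428]
tool_rot: [0.163, 0.987, -0.0, -0.0]
ft_force: [0.2, -0.8, 0.5]
grip_width: -0.0
grip_force: 0.1
```

```bash
python3 -m pendant '[{"jaw":0,"linear":[0,0,0.2],"twist":0},{"jaw":0,"linear":[0,0,0.2],"twist":0},{"jaw":0,"linear":[0,0,0],"twist":0}]'
python3 -m pendant '[{"jaw":0,"linear":[0,0,0.2],"twist":0},{"jaw":0,"linear":[0,0,0],"twist":0}]'
python3 -m pendant '[{"jaw":0,"linear":[0,0,0.2],"twist":0},{"jaw":0,"linear":[0,0,0],"twist":0}]'
```

```text
time: 8.4
position: [0.6611, 0.0332, 0.0391]
tool_rot: [0.163, 0.987, 0.0, 0.001]
ft_force: [0.2, -0.6, 0.8]
grip_width: 0.0006
grip_force: 0.5
time: 8.57
position: [0.6612, 0.0332, 0.0372]
tool_rot: [0.163, 0.987, 0.0, 0.001]
ft_force: [1.9, 0.3, 0.5]
grip_width: 0.0001
grip_force: 0.7
time: 8.73
position: [0.6612, 0.0332, 0.0353]
tool_rot: [0.163, 0.987, 0.0, 0.001]
ft_force: [2.0, 0.4, 1.0]
grip_width: 0.0005
grip_force: 0.8
```

A sideways force of 2 N appears at reading 0.039, which is the fingertip meeting the wheel rim at 0.062. So the true height is the reading plus about 0.040. I'll work at reading ~0.048, which puts the tip at about 0.071, and push.

```bash
python3 -m pendant '[{"jaw":0,"linear":[0,0,-0.7],"twist":0},{"jaw":0,"linear":[0,0,-0.6],"twist":0},{"jaw":0,"linear":[0,-0.4,0],"twist":0},{"jaw":0,"linear":[0,-0.5,0],"twist":0},{"jaw":0,"linear":[0,-0.3,0],"twist":0},{"jaw":0,"linear":[-0.13,-0.39,0],"twist":4},{"jaw":0,"linear":[-0.13,-0.39,0],"twist":4},{"jaw":0,"linear":[-0.13,-0.39,0],"twist":4},{"jaw":0,"linear":[-0.13,-0.39,0],"twist":4}]'
python3 arc.py; python3 tab.py | head -3
```

```text
time: 9.48
position: [0.6539, 0.0057, 0.0479]
tool_rot: [0.301, 0.954, 0.0, -0.001]
ft_force: [0.7, 1.9, -0.3]
grip_width: 0.0006
grip_force: 0.8
t 9.4833 tool-frame offset mm [-54.7  19.6   2. ] wheel angle of face normal -0.249 F tool [0.5 2.  0.3] q6 -1.12
tabtop 5 ang -0.217 [-0.228 -0.206] r 0.049 px 309.8 232.2
bright upper 13 ang -0.211 [-0.236 -0.166] r 0.06 px 310.8 236.3
(316.7, 236.7) 0.06 0.062 0.089
```

The force is now 2 N and the tab has moved to about -0.22, so it's following.

```bash
python3 -m pendant '[{"jaw":0,"linear":[-0.13,-0.39,0],"twist":4},{"jaw":0,"linear":[-0.13,-0.39,0],"twist":4},{"jaw":0,"linear":[-0.13,-0.39,0],"twist":4},{"jaw":0,"linear":[-0.13,-0.39,0],"twist":4},{"jaw":0,"linear":[-0.13,-0.39,0],"twist":4},{"jaw":0,"linear":[-0.13,-0.39,0],"twist":4},{"jaw":0,"linear":[-0.13,-0.39,0],"twist":4},{"jaw":0,"linear":[-0.13,-0.39,0],"twist":4},{"jaw":0,"linear":[-0.13,-0.39,0],"twist":4},{"jaw":0,"linear":[-0.13,-0.39,0],"twist":4},{"jaw":0,"linear":[-0.13,-0.39,0],"twist":4}]'
python3 arc.py; python3 tab.py | head -3
```

```text
time: 10.45
position: [0.6289, -0.03, 0.0482]
tool_rot: [0.635, 0.772, 0.0, 0.0]
ft_force: [1.2, 1.4, 0.5]
grip_width: 0.0003
grip_force: 0.8
t 10.45 tool-frame offset mm [-56.1  20.7   1.8] wheel angle of face normal -1.016 F tool [ 1.1  1.5 -0.5] q6 -0.42
tabtop 5 ang -0.794 [-0.831 -0.767] r 0.066 px 297.8 238.6
bright upper 5 ang -0.944 [-0.953 -0.884] r 0.063 px 294.6 240.0
(316.7, 236.7) 0.06 0.062 0.089
```

```bash
python3 -m pendant '[{"jaw":0,"linear":[-0.12,-0.39,0],"twist":4},{"jaw":0,"linear":[-0.12,-0.39,0],"twist":4},{"jaw":0,"linear":[-0.12,-0.39,0],"twist":4},{"jaw":0,"linear":[-0.12,-0.39,0],"twist":4},{"jaw":0,"linear":[-0.12,-0.39,0],"twist":4},{"jaw":0,"linear":[-0.12,-0.39,0],"twist":4},{"jaw":0,"linear":[-0.12,-0.39,0],"twist":4},{"jaw":0,"linear":[-0.12,-0.39,0],"twist":4},{"jaw":0,"linear":[-0.12,-0.39,0],"twist":4},{"jaw":0,"linear":[-0.12,-0.39,0],"twist":4},{"jaw":0,"linear":[-0.12,-0.39,0],"twist":4},{"jaw":0,"linear":[-0.12,-0.39,0],"twist":4}]'
python3 arc.py; python3 tab.py | head -3
```

```text
time: 11.5
position: [0.5821, -0.0367, 0.0485]
tool_rot: [0.894, 0.448, 0.0, 0.001]
ft_force: [-0.2, -2.7, 0.2]
grip_width: 0.0004
grip_force: 1.1
t 11.5 tool-frame offset mm [-55.6  22.    1.6] wheel angle of face normal -1.851 F tool [-2.3  1.5 -0.2] q6 0.39
tabtop 3 ang -1.312 [-1.323 -1.268] r 0.059 px 288.0 232.0
(316.7, 236.7) 0.06 0.062 0.089
(316.7, 236.7) 0.09 0.071 -0.081
```

```bash
python3 -m pendant '[{"jaw":0,"linear":[-0.13,-0.39,0],"twist":4},{"jaw":0,"linear":[-0.13,-0.39,0],"twist":4},{"jaw":0,"linear":[-0.13,-0.39,0],"twist":4},{"jaw":0,"linear":[-0.13,-0.39,0],"twist":4},{"jaw":0,"linear":[-0.13,-0.39,0],"twist":4},{"jaw":0,"linear":[0,0,0],"twist":0}]'
python3 arc.py
python3 - <<'E'
from h import *
a=grab('side')['color'][165:275,235:355]; b=grab('top')['color'][150:260,225:345]
cv2.imwrite('pics/c5.png',cv2.convertScaleAbs(np.hstack([cv2.resize(i,(396,363),interpolation=cv2.INTER_CUBIC) for i in(b,a)]),alpha=1.4,beta=10))
E
```

```text
time: 12.05
position: [0.5623, -0.0264, 0.0482]
tool_rot: [0.958, 0.287, -0.001, -0.0]
ft_force: [-0.1, -1.5, 0.9]
grip_width: 0.0003
grip_force: 0.6
t 12.05 tool-frame offset mm [-55.7  20.1   1.8] wheel angle of face normal -2.198 F tool [-0.9  1.2 -0.9] q6 0.74
```

View pics/c5.png

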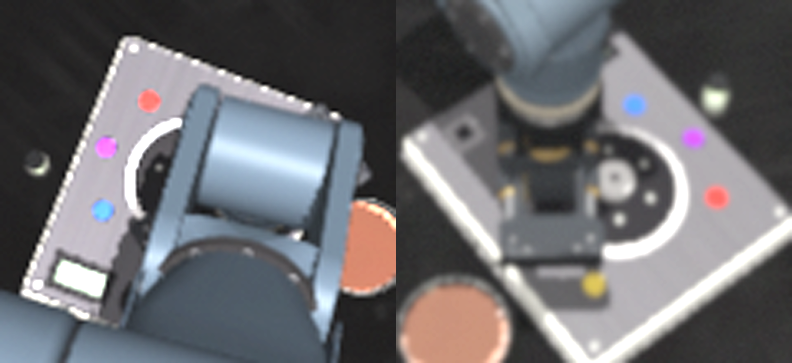

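Arm hides the tab; the geometry puts it near -2.2. I'll back off, rise, and measure it.

```bash
python3 -m pendant '[{"jaw":0,"linear":[0,0.7,0],"twist":0},{"jaw":0,"linear":[0,0.8,0],"twist":0},{"jaw":0,"linear":[0,0,-2],"twist":0},{"jaw":0,"linear":[0,0,-3],"twist":0},{"jaw":0,"linear":[0,0,-3],"twist":0},{"jaw":0,"linear":[0,3,-2],"twist":0},{"jaw":0,"linear":[0,4,0],"twist":0},{"jaw":0,"linear":[0,4,0],"twist":0},{"jaw":0,"linear":[0,3,0],"twist":0},{"jaw":0,"linear":[0,0,0],"twist":0}]'
python3 arc.py; python3 tab.py|head -3
python3 - <<'E'
from h import *
a=grab('side')['color'][165:275,235:355]; b=grab('top')['color'][150:260,225:345]
cv2.imwrite('pics/c6.png',cv2.convertScaleAbs(np.hstack([cv2.resize(i,(396,363),interpolation=cv2.INTER_CUBIC) for i in(b,a)]),alpha=1.2,beta=0))
E
```

```text
time: 12.98
position: [0.6529, -0.1632, 0.149]
tool_rot: [0.959, 0.285, 0.003, 0.003]
ft_force: [-0.4, -0.7, 0.9]
grip_width: 0.0003
grip_force: 0.0
t 12.9833 tool-frame offset mm [-54.  185.3 -97.7] wheel angle of face normal -2.203 F tool [-0.7  0.4 -0.9] q6 0.58
(316.7, 236.7) 0.06 0.062 0.089
(316.7, 236.7) 0.09 0.071 -0.081
(320, 240) 0.06 0.075 0.084
```

View pics/c6.png

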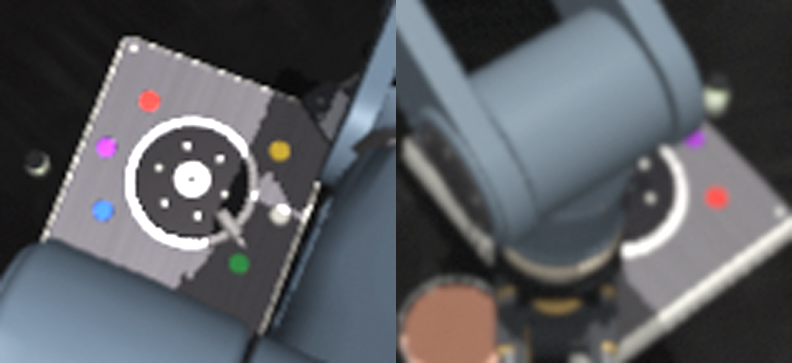

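The top view shows the hub at (192,179), the pointer tip at about (242,245) and green at (238,264). The pointer looks a few degrees short, so I'll measure it.

```bash
python3 - <<'E'
from fit import *
def wa(p): d=p[:2]-[X,Y]; return np.hypot(*d).round(4),((np.arctan2(d[1],d[0])-PHI+np.pi)%(2*np.pi)-np.pi).round(3)
c=grab('top');W=world(c); s=3.3
for px,z in(((242,245),.059),((238,264),.0516)): print(wa(at(c,px[0]/s+225-.5,px[1]/s+150-.5,z)))
d=W-[X,Y,0];rr=np.hypot(d[...,0],d[...,1]);an=(np.arctan2(d[...,1],d[...,0])-PHI+np.pi)%(2*np.pi)-np.pi
m=(W[...,2]>.080)&(W[...,2]<.1)&(rr>.03)&(rr<.075); print(m.sum(),np.c_[rr[m],an[m],W[m][:,2]].round(3)[::2]); print(np.median(an[m]),W[m].mean(0),wa(W[m].mean(0)))
E
```

```text
(np.float64(0.0735), np.float64(-2.104))
(np.float64(0.0853), np.float64(-2.255))
32 [[ 0.042 -1.98   0.093]
 [ 0.043 -2.077  0.093]
 [ 0.046 -1.977  0.091]
 [ 0.045 -2.12   0.093]
 [ 0.049 -2.023  0.092]
 [ 0.047 -2.159  0.094]
 [ 0.05  -2.054  0.088]
 [ 0.055 -1.982  0.092]
 [ 0.053 -2.102  0.094]
 [ 0.057 -2.021  0.093]
 [ 0.057 -2.094  0.094]
 [ 0.061 -2.014  0.091]
 [ 0.059 -2.123  0.093]
 [ 0.063 -2.045  0.09 ]
 [ 0.062 -2.149  0.091]
 [ 0.066 -2.087  0.098]]
-2.081808125609724 [ 0.55706169 -0.01363846  0.09213578] (np.float64(0.0535), np.float64(-2.075))
```

The wheel is at about -2.09, so it needs another 0.16 rad. I'll go back behind the tab with the face at -2.36.

```bash
python3 - <<'E'
from fit import *
psi=-2.36+PHI+np.pi/2
for s in(.038,.0201):
    p=np.array([X,Y])-.0557*np.array([-np.sin(psi),np.cos(psi)])+s*np.array([np.cos(psi),np.sin(psi)]); print(p.round(4),psi.round(3))
import subprocess; s=.038
p=np.array([X,Y])-.0557*np.array([-np.sin(psi),np.cos(psi)])+s*np.array([np.cos(psi),np.sin(psi)])
print(subprocess.run(['python3','go.py',str(p[0]),str(p[1]),'.0482',str(psi)],capture_output=True,text=True).stdout)
E
```

```text
[ 0.5625 -0.0364] -1.15
[ 0.5552 -0.02  ] -1.15
t 13.1833 pos [ 0.6473 -0.1553  0.1476] psi -0.99 F [ 1.  -0.1 -0. ]
tool cm [ -0.56 -14.58   9.98] twist after 9.19
```

```bash
python3 -m pendant '[{"jaw":0,"linear":[-0.1,-2.0,0],"twist":0},{"jaw":0,"linear":[-0.1,-3.5,0],"twist":0},{"jaw":0,"linear":[-0.1,-3.5,0],"twist":0},{"jaw":0,"linear":[-0.1,-3.5,0],"twist":0},{"jaw":0,"linear":[-0.16,-2.1,0],"twist":0},{"jaw":0,"linear":[0,0,0],"twist":4.6},{"jaw":0,"linear":[0,0,0],"twist":4.6},{"jaw":0,"linear":[0,0,0],"twist":0}]'
python3 go.py .5625 -.0364 .0482 -1.15
```

```text
time: 13.85
position: [0.5623, -0.0349, 0.1486]
tool_rot: [0.978, 0.209, -0.0, -0.0]
ft_force: [0.5, 1.0, 0.5]
grip_width: 0.0004
grip_force: 0.0
t 13.85 pos [ 0.5623 -0.0349  0.1486] psi -1.149 F [0.5 1.  0.5]
tool cm [-0.04  0.15 10.04] twist after 0.04
```

Down 10 cm, push to offset 20.1 (1.8 cm), back off, rise and swing aside.

```bash
python3 -m pendant '[{"jaw":0,"linear":[0,0.15,2],"twist":0},{"jaw":0,"linear":[0,0,3],"twist":0},{"jaw":0,"linear":[0,0,3],"twist":0},{"jaw":0,"linear":[0,0,1.5],"twist":0},{"jaw":0,"linear":[0,0,0.5],"twist":0},{"jaw":0,"linear":[0,-0.5,0],"twist":0},{"jaw":0,"linear":[0,-0.4,0],"twist":0},{"jaw":0,"linear":[0,-0.4,0],"twist":0},{"jaw":0,"linear":[0,-0.3,0],"twist":0},{"jaw":0,"linear":[0,-0.2,0],"twist":0},{"jaw":0,"linear":[0,0,0],"twist":0},{"jaw":0,"linear":[0,0,0],"twist":0}]'
python3 arc.py
python3 -m pendant '[{"jaw":0,"linear":[0,0.7,0],"twist":0},{"jaw":0,"linear":[0,0.8,0],"twist":0},{"jaw":0,"linear":[0,0,-2],"twist":0},{"jaw":0,"linear":[0,0,-3],"twist":0},{"jaw":0,"linear":[0,0,-3],"twist":0},{"jaw":0,"linear":[0,3,-2],"twist":0},{"jaw":0,"linear":[0,4,0],"twist":0},{"jaw":0,"linear":[0,4,0],"twist":0},{"jaw":0,"linear":[0,3,0],"twist":0},{"jaw":0,"linear":[0,0,0],"twist":0}]'
cat > toptab.py <<'E'
from fit import *
c=grab('top');W=world(c);d=W-[X,Y,0];rr=np.hypot(d[...,0],d[...,1]);an=(np.arctan2(d[...,1],d[...,0])-PHI+np.pi)%(2*np.pi)-np.pi
m=(W[...,2]>.080)&(W[...,2]<.1)&(rr>.03)&(rr<.075); q=W[m].mean(0)[:2]-[X,Y]; print(m.sum(),np.median(an[m]),np.hypot(*q),np.arctan2(q[1],q[0])-PHI)
cv2.imwrite('pics/c7.png',cv2.resize(c['color'][150:260,225:345],None,fx=5,fy=5,interpolation=cv2.INTER_CUBIC))
E
python3 toptab.py
```

```text
time: 14.85
position: [0.5573, -0.0216, 0.049]
tool_rot: [0.978, 0.208, 0.001, 0.0]
ft_force: [0.1, -0.3, 0.7]
grip_width: 0.0003
grip_force: 0.3
t 14.85 tool-frame offset mm [-54.3  22.4   0.9] wheel angle of face normal -2.361 F tool [-0.1  0.3 -0.7] q6 0.91
time: 15.68
position: [0.6237, -0.171, 0.1488]
tool_rot: [0.979, 0.206, 0.003, 0.003]
ft_force: [-0.5, 1.0, 0.0]
grip_width: 0.0004
grip_force: 0.0
34 -2.1960731814720837 0.05372227759397407 -2.2001627496452065
```

View pics/c7.png

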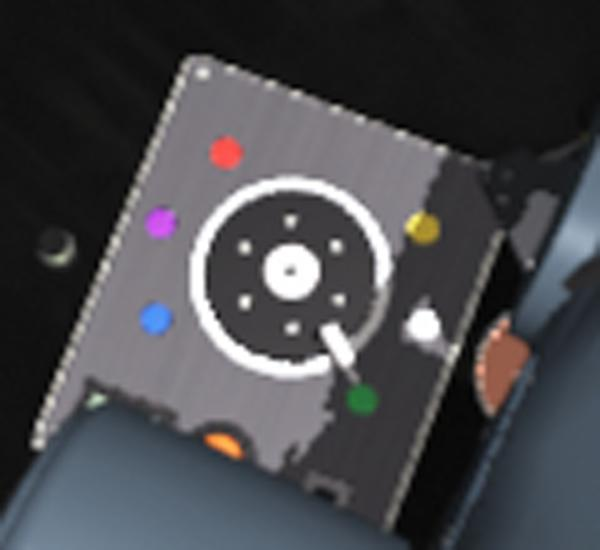

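The pointer at (355,380) now lines up with green at (362,400). The depth measurement gives -2.20, about 4 mm off, which is within the 9 mm allowed. Next is the key.

```bash
python3 go.py .4874 .0627 .060 -1.157
```

```text
t 15.7333 pos [ 0.6216 -0.1676  0.1482] psi -1.156 F [-0.8  0.8  0.5]
tool cm [ -3.   -26.51   8.76] twist after 0.08
```

```bash
python3 -m pendant '[{"jaw":0,"linear":[-0.2,-2.0,0],"twist":0},{"jaw":0,"linear":[-0.4,-3.5,0],"twist":0},{"jaw":0,"linear":[-0.4,-3.5,0],"twist":0},{"jaw":0,"linear":[-0.4,-3.5,0],"twist":0},{"jaw":0,"linear":[-0.4,-3.5,0],"twist":0},{"jaw":0,"linear":[-0.4,-3.5,0],"twist":0},{"jaw":0,"linear":[-0.4,-3.5,0],"twist":0},{"jaw":0,"linear":[-0.4,-2.5,0],"twist":0},{"jaw":0,"linear":[0,-1.0,0],"twist":0},{"jaw":0,"linear":[0,0,0],"twist":0}]'
python3 go.py .4874 .0627 .060 -1.157
```

```text
time: 16.57
position: [0.4824, 0.0686, 0.1482]
tool_rot: [0.978, 0.21, -0.001, -0.001]
ft_force: [1.4, -0.2, -0.6]
grip_width: 0.0003
grip_force: 0.0
t 16.5667 pos [0.4824 0.0686 0.1482] psi -1.148 F [ 1.4 -0.2 -0.6]
tool cm [0.23 0.76 8.82] twist after 0.54
```

```bash
python3 -m pendant '[{"jaw":0,"linear":[0.2,0.6,1],"twist":0},{"jaw":0,"linear":[0,0,2],"twist":0},{"jaw":0,"linear":[0,0,2],"twist":0},{"jaw":0,"linear":[0,0,2],"twist":0},{"jaw":0,"linear":[0,0,1.2],"twist":0},{"jaw":0,"linear":[0,0,0.6],"twist":0},{"jaw":0,"linear":[0,0,0],"twist":0},{"jaw":0,"linear":[0,0,0],"twist":0}]'
python3 go.py .4874 .0627 .049 -1.157
python3 -m pendant '[{"jaw":0,"linear":[0,0,0.3],"twist":0},{"jaw":0,"linear":[0,0,0.3],"twist":0},{"jaw":0,"linear":[0,0,0.2],"twist":0},{"jaw":0,"linear":[0,0,0],"twist":0}]'
```

```text
time: 17.23
position: [0.4898, 0.0607, 0.0598]
tool_rot: [0.978, 0.208, 0.0, 0.0]
ft_force: [-0.0, -0.3, -0.5]
grip_width: 0.0001
grip_force: 0.0
t 17.2333 pos [0.4898 0.0607 0.0598] psi -1.152 F [-0.  -0.3 -0.5]
tool cm [-0.14 -0.28  1.08] twist after 0.27
time: 17.57
position: [0.4894, 0.0616, 0.0525]
tool_rot: [0.978, 0.209, 0.001, 0.0]
ft_force: [0.6, -0.9, 2.1]
grip_width: 0.0007
grip_force: 0.8
```

Force 2.1 N: the key has been touched.

```bash
python3 -m pendant '[{"jaw":0,"linear":[0,0,0.2],"twist":0},{"jaw":0,"linear":[0,0,0.1],"twist":0},{"jaw":0,"linear":[0,0,0],"twist":0}]'
python3 -m pendant '[{"jaw":0,"linear":[0,0,0.2],"twist":0},{"jaw":0,"linear":[0,0,0],"twist":0},{"jaw":0,"linear":[0,0,0],"twist":0}]'
```

```text
time: 17.82
position: [0.4894, 0.0617, 0.0495]
tool_rot: [0.978, 0.209, 0.001, 0.0]
ft_force: [1.1, -1.4, 4.4]
grip_width: 0.0005
grip_force: 1.7
time: 18.07
position: [0.4895, 0.0617, 0.0475]
tool_rot: [0.978, 0.208, 0.001, 0.0]
ft_force: [0.9, -0.8, 4.7]
grip_width: 0.0004
grip_force: 2.3
```

```bash
python3 -m pendant '[{"jaw":0,"linear":[0,0,0.15],"twist":0},{"jaw":0,"linear":[0,0,0.15],"twist":0},{"jaw":0,"linear":[0,0,0],"twist":0},{"jaw":0,"linear":[0,0,0],"twist":0}]'
```

```text
time: 18.4
position: [0.4895, 0.0617, 0.0467]
tool_rot: [0.978, 0.209, 0.001, 0.001]
ft_force: [-3.2, -1.6, 23.5]
grip_width: 0.0006
grip_force: 12.2
```

Force 23 N: the key is fully bottomed. Release, rise, swing aside and check.

```bash
python3 -m pendant '[{"jaw":0,"linear":[0,0,-0.6],"twist":0},{"jaw":0,"linear":[0,0,-1],"twist":0},{"jaw":0,"linear":[0,0,-2.5],"twist":0},{"jaw":0,"linear":[0,0,-3.5],"twist":0},{"jaw":0,"linear":[0,0,-3.5],"twist":0},{"jaw":0,"linear":[0,-3,0],"twist":0},{"jaw":0,"linear":[0,-4,0],"twist":0},{"jaw":0,"linear":[0,-4,0],"twist":0},{"jaw":0,"linear":[0,-4,0],"twist":0},{"jaw":0,"linear":[0,-3,0],"twist":0},{"jaw":0,"linear":[0,0,0],"twist":0},{"jaw":0,"linear":[0,0,0],"twist":0}]'
python3 toptab.py
python3 - <<'E'
from fit import *
c=grab('top');W=world(c); k=(.4874,.0627)
print('key z',np.median(W[np.hypot(W[...,0]-k[0],W[...,1]-k[1])<.008][:,2]))
E
```

```text
time: 19.4
position: [0.4135, 0.2273, 0.1549]
tool_rot: [0.978, 0.21, -0.001, 0.0]
ft_force: [0.2, -0.1, 0.9]
grip_width: 0.0003
grip_force: 0.0
33 -2.1948136058693124 0.05379103951827559 -2.1981535279541595
key z 0.07284822138508507
```

The key is back up at 0.073, the pointer is unchanged at about -2.20, and the arm is clear. Handing in.

```bash
python3 -c "
from rig import robot
print(robot.hand_in())"
```

```text
the job is handed in; nothing more can be done
None
```

I handed the job in at about 20 s with the pointer about 4 mm from the green dot's centre (9 mm allowed) and the key pressed fully down and back up; no verdict came back, and my first pass went over the tab because the arm's height reading was about 40 mm too low, which I corrected by touch.

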